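Find the chip trough cover that rocks and push it open

ROBOT

A 6-joint arm with a two-finger parallel gripper is mounted at the origin on the work surface; the furniture and walls round the work are solid. World frame = base frame: x ahead of the robot, y to its left, z up, the work surface at z = 0. Lengths are in m, angles in rad, forces in N, time in s.
With the tool pointing down it reaches from about 0.35 to 0.8 m from the base axis. Payload 7.3 kg.
Tool frame: the origin (TCP) lies between the finger pads; the fingertips stand 25 mm ahead of it and the grasp point (between the pads) lies 6 mm ahead of it (r.tip_extent is the distance from the TCP to the fingertips, in m); z points along the fingers, y is the line along which they close (so a half turn about z gives the same grasp; the last joint's range is limited). The gripper opens to 85 mm and grips with 20 to 120 N. Pads are 22 mm wide; open, the fingers measure 114 mm over their backs; the gripper's body (76 mm by 85 mm) begins 54 mm behind the grasp point. The pads swing forward as they close: fully open they stand 13 mm farther back than shut.
Start: joints at [-0.146, 0.342, 1.524, -0, 1.275, -0.146], TCP at [0.525, 0, 0.256] pointing down, gripper open.
Joint ranges: [-2.53, 2.53], [-0.77, 2.02], [0.04, 2.7], [-1, 4.14], [0.28, 2.66], [-3.11, 3.11]. Speed limits (rad/s): [2.57, 2.57, 3.14, 3.14, 3.14, 3.14].

INTERFACE

Orientations are given as a unit quaternion [x, y, z, w].
In Python, from workcell import r, command_gripper, optics gives the robot as it stands. The module is installed in compiled form; this text tells all that it offers. Calls block until the motion is done:
- r.reach(position, orientation): joint-space move of the TCP to a pose.
- r.move_straight(position, orientation=None, speed=0.15, max_force=None): straight line of the TCP; orientation=None keeps the orientation; speed is the mean speed in m/s. With max_force (N) it stops when the force on the tool has changed by that much, and returns True; else False.
- r.movej(angles): joint-space move.
- command_gripper(opening, force=None): finger opening in m; force is the grip in N (None keeps the last); returns when the fingers have stopped.
- r.hold(seconds).
- r.solve_ik(position, orientation): joint angles nearest the present ones, or None.
- r.read_state(): the state.
- optics.get_image(name): name is "scene" or "side" or "wrist"; returns (picture, depth): 400x640x3 uint8, red, green, blue; 400x640 float32, m along the optical axis (not along the pixel's ray), 0 where there is no reading.
- optics.camera_model(name): a dict with "K" (3x3 intrinsics, pixels), "R" (3x3) and "t" (3): a world point X has camera coordinates R X + t; the wrist camera has in their place "tool_from_camera" (4x4, takes a point from camera to tool coordinates, whose origin is the TCP and whose axes are the flange's). Camera axes: x right, y down, z forward; pixel columns grow to the right and rows downward; lengths in m; the calibration is good to about 2 mm. The wrist camera is an equidistant fisheye: a pixel r from the principal point sees the ray r / f radians off the axis. A picture is of the moment at which its call begins: read the wrist's pose just before it. camera_model takes no time and is no camera call.
A pose or a line that the arm cannot do raises r.PlanningError and nothing moves.
- r.finish_job(): hands the job in; it is judged then, once.
The state is a dict: "time_s": time; "joint_positions": joint angles; "dq": joint speeds; "tau": joint torques, N m; "eef_pos": TCP position; "eef_rot": TCP orientation; "contact_force": force on the tool from outside, world axes, zero at the start; "torque": the same for the moment, N m; "grip_width": finger opening in m; "grip_force": force on a finger pad.
Only numpy, scipy, OpenCV 4.12 (cv2) and the standard library are available. Lean on these libraries where they do the work, as an engineer would, in place of code of your own. Each camera call takes 0.05 s, during which the arm holds its last target. There are 200 camera calls.

TASK

Three of the four covers on the blue chip trough are propped from below and one is not. Find the one that rocks by pressing with closed fingertips on the rubber strips at the covers' front edges, then push that front edge down until the cover tips fully open and stays open. Do not grasp or lift anything, and leave the piston, the coil spring and the tape measure where they are.

Things in the scene. Friction and masses are not known exactly. Their poses are not given: they have to be found in the camera images.
- trough: Fixed blue steel trough, 156 mm (x) by 320 mm (y), rim 100 mm above the bench, turned up to 0.3 rad. Four identical grey covers lie in a row along its y, flush with the rim, 76 mm apart. Origin: centre of its underside; x away from the robot, y to its left. Inner face of the front wall at x = -72 mm; free depth below the covers at least 60 mm.
- cover_1 (a joint): Tilt of cover 1 (first from the robot's left), rad: 0 shut, grows as its front edge (robot side) goes down, stop at 0.7. Three covers are propped from beneath and give under 0.06; one, another each time, looking the same, rocks under about 1 N at its front edge (more at touch-down: it weighs 0.5 kg), swings shut if let go below 0.2 and beyond 0.4 tips by itself to the stop and stays.
- cover_1_front (a point): Point to press on cover 1: on its top face, middle of three black rubber strips, 14 mm behind its front edge; moves with the cover. The cover is a plate 128 mm (trough x) x 72 x 6 mm with a dark weight bar along its back edge; its hinge axis, along trough y, lies 50 mm behind this point (+x) and 25 mm below the top face.
- cover_2 (a joint): Tilt of cover 2 (second from the left), rad: 0 shut, grows as its front edge (robot side) goes down, stop at 0.7. Three covers are propped from beneath and give under 0.06; one, another each time, looking the same, rocks under about 1 N at its front edge (more at touch-down: it weighs 0.5 kg), swings shut if let go below 0.2 and beyond 0.4 tips by itself to the stop and stays.
- cover_2_front (a point): Point to press on cover 2: on its top face, middle of three black rubber strips, 14 mm behind its front edge; moves with the cover. The cover is a plate 128 mm (trough x) x 72 x 6 mm with a dark weight bar along its back edge; its hinge axis, along trough y, lies 50 mm behind this point (+x) and 25 mm below the top face.
- cover_3 (a joint): Tilt of cover 3 (third from the left), rad: 0 shut, grows as its front edge (robot side) goes down, stop at 0.7. Three covers are propped from beneath and give under 0.06; one, another each time, looking the same, rocks under about 1 N at its front edge (more at touch-down: it weighs 0.5 kg), swings shut if let go below 0.2 and beyond 0.4 tips by itself to the stop and stays.
- cover_3_front (a point): Point to press on cover 3: on its top face, middle of three black rubber strips, 14 mm behind its front edge; moves with the cover. The cover is a plate 128 mm (trough x) x 72 x 6 mm with a dark weight bar along its back edge; its hinge axis, along trough y, lies 50 mm behind this point (+x) and 25 mm below the top face.
- cover_4 (a joint): Tilt of cover 4 (last, rightmost), rad: 0 shut, grows as its front edge (robot side) goes down, stop at 0.7. Three covers are propped from beneath and give under 0.06; one, another each time, looking the same, rocks under about 1 N at its front edge (more at touch-down: it weighs 0.5 kg), swings shut if let go below 0.2 and beyond 0.4 tips by itself to the stop and stays.
- cover_4_front (a point): Point to press on cover 4: on its top face, middle of three black rubber strips, 14 mm behind its front edge; moves with the cover. The cover is a plate 128 mm (trough x) x 72 x 6 mm with a dark weight bar along its back edge; its hinge axis, along trough y, lies 50 mm behind this point (+x) and 25 mm below the top face.
- piston_a: Loose grey engine piston standing in front of the trough, 69 mm across, 76 mm high. Origin: centre of its underside. Bystander.
- coil_spring: Loose dark coil spring standing in front of the trough, 33 mm across, 66 mm high. Origin: centre of its underside. Bystander.
- tape_measure: Loose yellow tape measure standing on its edge beyond the trough's right end, 36 x 88 mm, 66 mm high. Origin: centre of its underside. Bystander.

How it is judged:
On the way:
1. the loose cover rocks under the fingers, pressed at its front half (x of the grasp point in the frame of trough below 0 m and ((value of joint cover_1 above 0.08 rad and contact force between the fingers and cover_1 above 0.1 N) or (value of joint cover_2 above 0.08 rad and contact force between the fingers and cover_2 above 0.1 N) or (value of joint cover_3 above 0.08 rad and contact force between the fingers and cover_3 above 0.1 N) or (value of joint cover_4 above 0.08 rad and contact force between the fingers and cover_4 above 0.1 N))), for 0.05 s.
At the end, for the whole second after the job is handed in: One cover stands open by more than 0.6 rad (stop at 0.7) and is at rest, the other three are shut (under 0.06 rad), and piston, spring and tape measure are within 30 mm of where they stood (((value of joint cover_1 above 0.6 rad and value of joint each of cover_2, cover_3, cover_4 below 0.06 rad) or (value of joint cover_2 above 0.6 rad and value of joint each of cover_1, cover_3, cover_4 below 0.06 rad) or (value of joint cover_3 above 0.6 rad and value of joint each of cover_1, cover_2, cover_4 below 0.06 rad) or (value of joint cover_4 above 0.6 rad and value of joint each of cover_1, cover_2, cover_3 below 0.06 rad)) and velocity of joint each of cover_1, cover_2, cover_3, cover_4 below 0.1 rad/s and distance of each of piston_a, coil_spring, tape_measure from where it was at the start of the episode below 0.03 m); the robot touches nothing.
It fails at once if the piston is moved or lifted by more than 30 mm (distance of piston_a from where it was at the start of the episode above 0.03 m).
It fails at once if the coil spring is moved or lifted by more than 30 mm (distance of coil_spring from where it was at the start of the episode above 0.03 m).
It fails at once if the tape measure is moved or lifted by more than 30 mm (distance of tape_measure from where it was at the start of the episode above 0.03 m).
It also fails if it takes over 48 s, if anything falls off the work surface, if the arm or the gripper's body presses on something with over 40 N, if the wrist force passes 120 N, or if a joint passes its speed limit or range.

## Working session

There is one attempt and no reset: what is moved stays moved. The work goes in short steps, each a Python script; the robot and the scene stay as the last script left them, time stands still between calls to the robot, and variables do not carry over. Pictures are saved under pics/ and viewed, at most 10 in all, crops included, and the job is handed in when it is done.

```bash
mkdir -p pics
python3 - <<'E'
from workcell import r,optics
import cv2,numpy as np
for n in("scene","side"):
    im,d=optics.get_image(n); cv2.imwrite(f"pics/{n}0.png",im[...,::-1]); np.savez(f"{n}0.npz",im=im,d=d,**{k:np.array(v) for k,v in optics.camera_model(n).items()})
    m=optics.camera_model(n); print(n,m["K"],m["R"],m["t"],(d>0).mean())
print(r.read_state(),r.tip_extent)
E
```

```text
scene [[422.23235898   0.         318.67643455]
 [  0.         422.23235898 197.35645228]
 [  0.           0.           1.        ]] [[-0.7461361  -0.66542067  0.02227642]
 [-0.2897688   0.29443058 -0.91068363]
 [ 0.59942886 -0.68594895 -0.41250344]] [0.47996039 0.16864    0.77548237] 0.92272265625
side [[462.07435057   0.         317.38014776]
 [  0.         462.07435057 194.33666382]
 [  0.           0.           1.        ]] [[ 0.93830028 -0.34549839  0.01494843]
 [-0.20932416 -0.60182561 -0.77070704]
 [ 0.27527439  0.72002556 -0.63701429]] [-0.40656592  0.26826057  0.85370296] 0.9961640625
{'time_s': 0.1, 'joint_positions': array([-1.45989592e-01,  3.42631182e-01,  1.52490444e+00,  1.49592414e-05,
        1.27538679e+00, -1.46038858e-01]), 'dq': array([-0.00021959, -0.00212785, -0.00123284,  0.0006326 ,  0.0007268 ,
        0.00103156]), 'tau': array([ 1.46845858e-03, -4.34446299e+01, -2.46491075e+01, -2.49143095e-04,
        4.66253536e-03,  6.72989302e-06]), 'eef_pos': array([5.24688141e-01, 7.77505289e-05, 2.55712729e-01]), 'eef_rot': array([ 7.07090750e-01,  7.07122500e-01, -3.90993194e-04, -5.37810140e-04]), 'contact_force': array([ 0.54750876, -0.61637467, -0.16999597]), 'torque': array([ 0.00993814, -0.00490564, -0.04497495]), 'grip_force': 0.0, 'grip_width': 0.08501744226269527} 0.025
```

View pics/scene0.png

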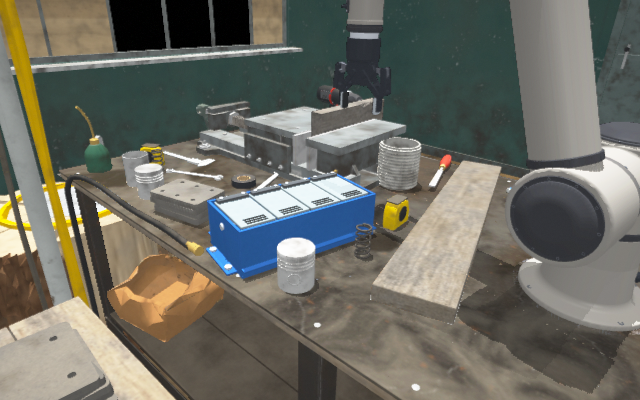

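View pics/side0.png

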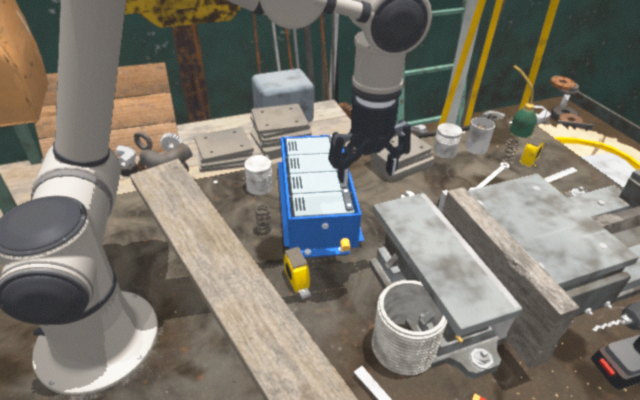

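The scene view shows the trough around (290,220), with strips along its front edge. The piston is at (296,265), the spring at (364,240) and the tape measure at (397,212). The side view shows the covers at (318,175), with strips at x≈295. Next I'll locate the rim from depth.

```bash
cat > loc.py <<'E'
import cv2,numpy as np
def cloud(f):
    z=np.load(f); d=z["d"]; K,R,t=z["K"],z["R"],z["t"]
    v,u=np.indices(d.shape); c=np.stack([(u-K[0,2])/K[0,0]*d,(v-K[1,2])/K[1,1]*d,d],-1)
    return z["im"],(c-t)@R, d>0
if __name__=="__main__":
  for n in("scene","side"):
    im,P,ok=cloud(n+"0.npz"); hsv=cv2.cvtColor(im,cv2.COLOR_RGB2HSV)
    blue=cv2.inRange(hsv,(100,150,60),(125,255,255))>0
    b=P[blue&ok]; print(n,blue.sum(),np.percentile(b,[1,50,99],axis=0).round(3).tolist())
    roi=np.zeros_like(blue); ys,xs=np.where(blue&(np.abs(P[...,0]-np.median(b[:,0]))<.25)&(np.abs(P[...,1]-np.median(b[:,1]))<.25)); roi[ys.min():ys.max(),xs.min():xs.max()]=1
    top=ok&roi&(np.abs(P[...,2]-.1)<.008)
    no,l,st,ce=cv2.connectedComponentsWithStats(top.astype(np.uint8)); k=1+np.argmax(st[1:,4]); top=l==k
    q=P[top]; print("top",len(q),q[:,2].mean(),cv2.minAreaRect(q[:,:2].astype(np.float32)))
    white=top&(hsv[...,1]<60)&(hsv[...,2]>120); w=P[white][:,:2].astype(np.float32); print("white",len(w),cv2.minAreaRect(w))
    dark=top&(hsv[...,2]<110)&~blue; no,l,st,ce=cv2.connectedComponentsWithStats(cv2.dilate(dark.astype(np.uint8),np.ones((3,3))))
    for i in range(1,no):
        if st[i,4]>15: print("dark",st[i],P[(l==i)&dark].mean(0).round(3))
    x0,y0=xs.min()-10,ys.min()-40
    cv2.imwrite(f"pics/crop_{n}.png",cv2.resize(im[y0:ys.max()+60,x0:xs.max()+60,::-1],None,fx=2.5,fy=2.5))
E
python3 loc.py
```

```text
scene 6599 [[0.4, 0.094, 0.001], [0.457, 0.33, 0.058], [0.617, 0.405, 0.099]]
top 4994 0.09838462511735452 ((0.5110815763473511, 0.2309724986553192), (0.3204464316368103, 0.15798652172088623), 76.37760925292969)
white 3622 ((0.5094165205955505, 0.22881370782852173), (0.3048636317253113, 0.12752071022987366), 75.6488037109375)
dark [215 177 112  28 514] [0.566 0.25  0.103]
dark [342 189  18   8  99] [0.439 0.129 0.099]
dark [312 197  22   9 108] [0.456 0.203 0.099]
dark [279 205  22  10 129] [0.475 0.277 0.099]
dark [244 214  24  11 157] [0.492 0.351 0.099]
side 3272 [[0.4, 0.052, 0.004], [0.463, 0.08, 0.055], [0.575, 0.392, 0.102]]
top 3948 0.09993867419713444 ((0.508258044719696, 0.2038828730583191), (0.2742829918861389, 0.15637381374835968), 76.15050506591797)
white 3219 ((0.508516252040863, 0.20962029695510864), (0.26351627707481384, 0.12677991390228271), 76.37852478027344)
dark [341 186   6   3  18] [0.548 0.147 0.106]
dark [346 208   6   3  18] [0.529 0.073 0.106]
```

```bash
cat > probe.py <<'E'
from workcell import r,command_gripper
import numpy as np
from scipy.spatial.transform import Rotation as Rt
yaw=-.236; Y=np.array([-np.sin(yaw),np.cos(yaw)]); M=np.array([.464,.2415])
def pt(i,ztip): return np.r_[M+Y*.076*(2.5-i),ztip+r.tip_extent]
best=min((s for s in(0,np.pi)),key=lambda s:abs(q[5]) if (q:=r.solve_ik(pt(4,.14),(Rt.from_euler('z',yaw+s)*Rt.from_euler('x',np.pi)).as_quat())) is not None else 99)
Q=(Rt.from_euler('z',yaw+best)*Rt.from_euler('x',np.pi)).as_quat()
def tip():
    s=r.read_state(); return round(float(s["eef_pos"][2]-r.tip_extent),4),s["contact_force"].round(1).tolist(),round(s["time_s"],1)
E
python3 - <<'E'
from probe import *
command_gripper(0)
for i in(4,3,2,1):
    r.reach(pt(i,.125),Q); print(i,tip(),r.read_state()["joint_positions"].round(2))
    r.hold(.2)
    hit=r.move_straight(pt(i,.085),speed=.025,max_force=8); a=tip()
    print(i,hit,a)
    if a[0]<.092: print("loose",i); break
    r.move_straight(pt(i,.125),speed=.1)
E
```

```text
4 (0.1255, [-0.2, 1.4, -0.6], 1.9) [ 0.12  0.34  1.86 -0.    0.94 -1.21]
4 False (0.0851, [0.0, 0.3, -0.1], 3.8)
loose 4
```

Run:
```python
from workcell import r,optics
import cv2,numpy as np
print(r.read_state()["grip_width"],r.read_state()["eef_pos"])
o=[]
for n,(u,v) in{"scene":(190,140),"side":(250,110)}.items():
    im,_=optics.get_image(n); o.append(cv2.resize(im[v:v+150,u:u+200,::-1],None,fx=2,fy=3.9)) if 0 else o.append(cv2.resize(im[v:v+150,u:u+200,::-1],(400,300)))
cv2.imwrite("pics/p1.png",np.hstack(o))
```

```text
-0.0001111251858646563 [0.43750376 0.13063472 0.1101327 ]
```

View pics/p1.png

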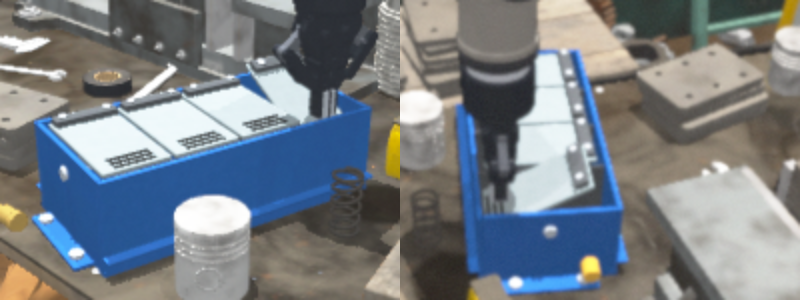

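Cover 4 (right half of the pair, around (520,200)) has tilted under the fingertips, and the other three are flush. I'll keep pushing to the stop, logging force, then retreat and look.

Run:
```python
from probe import *
from workcell import optics
import cv2
for z in(.078,.071,.064,.057):
    h=r.move_straight(pt(4,z),speed=.025,max_force=5); print(z,h,tip())
    if h: break
r.hold(.2); print(tip())
r.move_straight(pt(4,.15),speed=.1); r.reach(np.array([.40,.0,.30]),Q); r.hold(1)
print(tip())
o=[]
for n,(u,v) in{"scene":(190,140),"side":(250,110)}.items():
    im,d=optics.get_image(n); np.savez(n+"1.npz",im=im,d=d,**{k:np.array(x) for k,x in optics.camera_model(n).items()})
    o.append(cv2.resize(im[v:v+150,u:u+200,::-1],(400,300)))
cv2.imwrite("pics/p2.png",np.hstack(o))
from loc import cloud
X=np.array([Y[1],-Y[0]])
for n in("scene","side"):
    im,P,ok=cloud(n+"1.npz"); q=P[ok]
    for i in(1,2,3,4):
        rel=q[:,:2]-(M+Y*.076*(2.5-i)); x=rel@X; y=rel@Y
        m=(abs(y)<.02)&(x>.0)&(x<.06)&(q[:,2]>.055)&(q[:,2]<.16)
        if m.sum()>20: print(n,i,m.sum(),"tilt",np.arctan(np.polyfit(x[m],q[m,2],1)[0]).round(3))
```

```text
0.078 False (0.0778, [-0.4, 0.4, 0.9], 4.3)
0.071 True (0.072, [-0.6, 0.2, 6.8], 4.7)
(0.072, [-0.8, -0.2, 7.2], 4.9)
(0.275, [-0.1, 0.5, -0.8], 7.6)
scene 1 287 tilt 0.007
scene 2 253 tilt 0.002
scene 3 217 tilt 0.011
scene 4 371 tilt 0.703
side 2 70 tilt -0.013
side 3 244 tilt 0.04
side 4 331 tilt 0.681
```

View pics/p2.png

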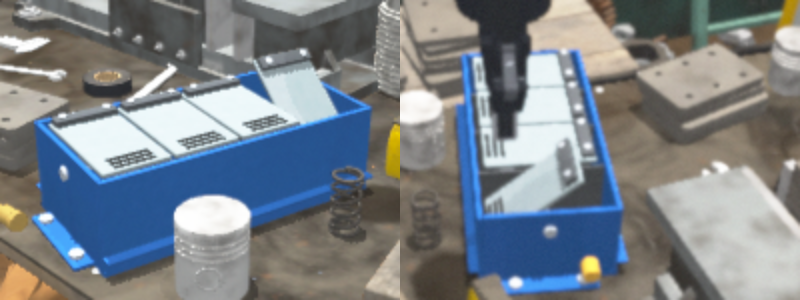

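Cover 4 stands open at about 0.70 rad, the others are shut, and the piston and spring haven't moved. The fingers pressed it at 7 N for 0.2 s against the stop.

```bash
python3 -c "
from workcell import r
print(r.finish_job())"
```

```text
the job is handed in; nothing more can be done
None
```

Cover 4 (rightmost) was the loose one; it now stands open at the stop (about 0.70 rad measured), the other three are shut, the robot only touched cover 4, and the job is handed in (verdict not shown).

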